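Fit the brake pad into the extractor's pad bracket and shut the keeper

ROBOT

A 7-joint arm with a two-finger parallel gripper is mounted at the origin on a cart in front of the work surface, level with it; the furniture and walls round the work are solid. World frame = base frame: x ahead of the robot, y to its left, z up, the work surface at z = 0. Lengths are in m, angles in rad, forces in N, time in s.
With the tool pointing down it reaches from about 0.4 to 0.9 m from the base axis. Payload 5.5 kg.
Tool frame: the origin (TCP) lies at the centre of the arm's flange, where the gripper is bolted on; the fingertips stand 178 mm ahead of it and the grasp point (between the pads) lies 159 mm ahead of it; x points along the fingers, y is the direction in which the jaws open and shut, and the axes are right-handed (so a half turn about x gives the same grasp; the last joint's range is limited). The gripper opens to 92 mm and grips with 3 to 60 N. Pads are 19 mm wide; open, the fingers measure 130 mm over their backs; the gripper's body (75 mm by 190 mm) begins 47 mm behind the grasp point.
Start: joints at [-1.016, 0.501, -0.427, 1.55, 0.221, 1.138, -0.21], TCP at [0.187, 0.623, 0.405] pointing down, gripper open.
Joint ranges: [-2.88, 2.88], [-0.31, 2.03], [-1.54, 1.56], [0.2, 2.42], [-1.41, 4.55], [0.19, 2.02], [-2.57, 2.57]. Speed limits (rad/s): [2.57, 2.57, 3.14, 3.14, 3.14, 3.14, 3.14].

INTERFACE

Orientations are given as a rotation vector (axis times angle).
In Python, from cell import manip gives the robot as it stands. The module is installed in compiled form; this text tells all that it offers. Calls block until the motion is done:
- manip.goto(position, orientation): joint-space move of the TCP to a pose.
- manip.line_to(position, frame=None, velocity=0.15, stop_force=None): straight line of the TCP; frame=None keeps the orientation; velocity is the mean speed in m/s. With stop_force (N) it stops when the force on the tool has changed by that much, and returns True; else False.
- manip.goto_joints(angles): joint-space move.
- manip.move_gripper(opening): finger opening in m; the grip force is fixed at half the most; returns when the fingers have stopped.
- manip.hold(seconds).
- manip.solve_ik(position, orientation): joint angles nearest the present ones, or None.
- manip.read_state(): the state.
- manip.snapshot(name): name is "side" or "top"; returns the picture (384x512x3 uint8, blue, green, red); there is no depth.
- manip.camera_info(name): a dict with "mtx" (3x3 intrinsics, pixels), "view" (4x4, takes a point from world to camera coordinates). Camera axes: x right, y up, looking along -z (the intrinsics and any distortion apply to the point x, -y, -z); pixel columns grow to the right and rows downward; lengths in m; the calibration is good to about 2 mm. A picture is of the moment at which its call begins. camera_info takes no time and is no camera call.
A pose or a line that the arm cannot do raises manip.Unreachable and nothing moves.
- manip.job_done(): hands the job in, once; it reports no verdict.
The state is a dict: "t": time; "joints": joint angles; "dq": joint speeds; "tau": joint torques, N m; "tcp_pos": TCP position; "tool_rot": TCP orientation; "force": force on the tool from outside, world axes, zero at the start; "moment": the same for the moment, N m; "gripper_width": finger opening in m.
Only numpy, scipy, OpenCV 4.12 (cv2) and the standard library are available. Lean on these libraries where they do the work, as an engineer would, in place of code of your own. Each camera call takes 0.05 s, during which the arm holds its last target. There are 200 camera calls.

TASK

Take the brake pad out of its kit tray and slide its two ears down into the spring-clipped grooves of the pad bracket, lining facing away from the robot as it does in the tray, feeling your way in and pressing it gently but fully home so that it sits level on the groove floors. Then swing the brass keeper bar across the top of the pad until it meets its stop, and leave the other things where they are.

Things in the scene. Friction and masses are not known exactly. Their poses are not given: they have to be found in the camera images.
- pad_center (a point): Middle of the loose brake pad (about 0.25 kg), which stands on its long edge in the tray. Pad 52 mm high (+-26 from here), 18 mm thick (x +-9), y along its length, z up, +x towards the brown lining. Dark steel back x -9 to -3 mm, 100 mm long (78 mm in its top 12 mm); lining x -3 to +9, y +-45, z -20 to +20. Grip across x near mid-length; the tray's rails beside it reach z = -18 mm.
- pad_lining (a point): Middle of the pad's lining face (x = +9 mm from pad_center). It faces away from the robot and must do so in the bracket.
- pad_ear_l (a point): Middle of the underside of the pad's ear at its +y end, 12 mm below pad_center. An ear is 6 mm thick (x), 20 mm high, and reaches to 62 mm from the pad's middle.
- pad_ear_r (a point): The same for the ear at its -y end.
- pad: The same pad; origin at the middle of its underside, axes as at pad_center.
- tray: Grey plastic kit tray, fixed, 74 x 156 mm, floor 4 mm thick; origin at the centre of its underside. The pad stands in the 20 mm wide groove in its middle.
- mount: Grey base of the brake (fixed, 130 x 150 mm, lugs 32 mm high at +-x; origin under its centre). Along its x, on two guide pins, floats the black pad bracket: with grooves, clips and keeper it stands 0 to 16 mm along +x from its -x end stop. This offset is NOT in any reading (points are given for offset 0, at the stop): find it by feel or eye. About 5 N shifts it; it stays where left.
- seat (a point): Where pad_center is when the pad is home with the bracket at offset 0 (56 mm above the deck; axes parallel to the pad's; at offset d it is at x = d here). An ear's underside then rests on the groove floor, 44 mm above the deck. Between the arms nothing stands higher than 32 mm over the deck, so fingers have room beside the pad.
- groove_l (a point): Mouth of the upright groove in the +y arm, for offset 0, 80 mm above the deck. Groove 7.4 mm wide (x), end wall 64 mm from the bracket's middle (2 mm play). Lips flare about 2 mm a side over the top 5 mm; beyond, the arm's top is flat to 20 mm from the groove's centre: an ear stopped with its underside above about 76 mm has missed.
- groove_r (a point): The same for the -y arm. In each groove a spring leaf (lead-in from 75 mm, bump 66 mm above the deck) pinches the passing ear with 2 to 3 N and snaps over its top when it is home; it takes about 6 to 16 N of downward push in all. Keep the push under 25 N.
- keeper_bolt (a point): Pivot of the keeper on the -y arm, at the bar's top (90 mm above the deck), for offset 0. Brass bar 13 mm wide, 92 mm long from bolt to free end, 5 mm thick, 3 mm above a seated pad (a pad not home blocks it). Near its free end, 84 mm from the bolt, stands a round black thumb stud, 10 mm thick, its top 114 mm above the deck: pinch or push it.
- keeper (a joint): Keeper angle, rad: 0 = closed at its stop, bar along +y of the mount over the pad's middle; 1.57 = open, bar along the mount's +x. Stays where left; about 1 N at the free end moves it.
- the_nut_driver: Nut driver with an orange handle, 25 x 179 x 25 mm, lying; origin under its middle. A bystander.
- the_grease_tube: White and brown squeeze tube, 45 x 146 x 30 mm, lying; origin under its middle. A bystander.
- the_washer_tin: Flat round tin with a red lid, 62 mm across, 24 mm high; origin under its centre. A bystander.
- the_scrub_brush: Grey scrubbing brush, 61 x 155 x 91 mm; origin under its middle. A bystander.
Things that resemble listed ones, but are neither listed nor needed, are in the scene too. Of the things that look like the pad, the larger one is meant.

How it is judged:
By the outcome, as a careful person would: the job done as asked, in the order asked, and still so for the second after the job is handed in, with the robot touching nothing.
It also fails if it takes over 72 s, if anything falls off the work surface, if the arm or the gripper's body presses on something with over 40 N, if the wrist force passes 120 N, or if a joint passes its speed limit or range.

## Working session

There is one attempt and no reset: what is moved stays moved. The work goes in short steps, each a Python script; the robot and the scene stay as the last script left them, time stands still between calls to the robot, and variables do not carry over. Pictures are saved under pics/ and viewed, about 8 in all and at most 12, crops included, and the job is handed in when it is done.

```bash
mkdir -p pics; python3 - <<'E'
from cell import manip
import cv2,numpy as np
s=manip.read_state();print({k:np.round(v,3) for k,v in s.items()})
for n in("side","top"):
    cv2.imwrite(f"pics/{n}0.png",manip.snapshot(n)); i=manip.camera_info(n)
    print(n,{k:(np.round(v,4).tolist()) for k,v in i.items() if not isinstance(v,str)})
a=[cv2.imread(f"pics/{n}0.png") for n in("side","top")]
E
ls
```

```text
{'t': np.float64(0.0), 'joints': array([-1.016,  0.502, -0.427,  1.551,  0.221,  1.138, -0.21 ]), 'dq': array([-0.002,  0.003,  0.   , -0.002, -0.001,  0.001,  0.002]), 'tau': array([-1.0000e-03, -5.6660e+01, -5.8170e+00, -2.7912e+01, -6.9000e-02,
        3.1000e-02,  0.0000e+00]), 'tcp_pos': array([0.187, 0.622, 0.404]), 'tool_rot': array([ 0.228,  1.559, -0.23 ]), 'force': array([-0.957, -0.263, -0.261]), 'moment': array([-0.007,  0.027, -0.004]), 'gripper_width': np.float64(0.091)}
side {'mtx': [[378.7533, 0.0, 260.3159], [0.0, 378.7533, 188.6159], [0.0, 0.0, 1.0]], 'view': [[-0.8899, -0.4558, -0.0205, 0.5346], [0.2018, -0.4334, 0.8783, -0.1408], [-0.4092, 0.7774, 0.4777, -1.2938], [0.0, 0.0, 0.0, 1.0]]}
top {'mtx': [[442.6705, 0.0, 260.203], [0.0, 442.6705, 191.2151], [0.0, 0.0, 1.0]], 'view': [[0.0024, -1.0, -0.0094, 0.1308], [0.9911, 0.0011, 0.1334, -0.527], [-0.1333, -0.0096, 0.991, -1.473], [0.0, 0.0, 0.0, 1.0]]}
pics
```

View pics/side0.png

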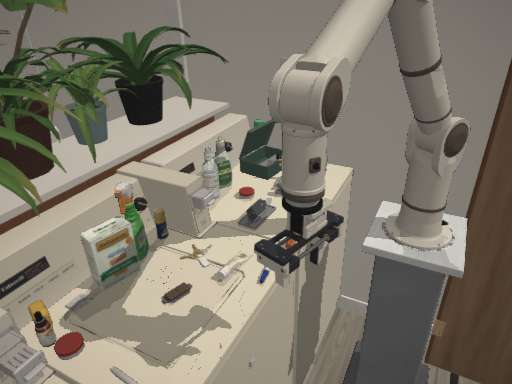

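View pics/top0.png

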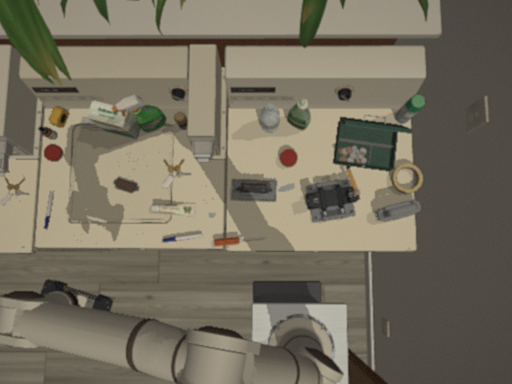

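The side view shows the tray at (257,213), with the mount hidden behind the gripper at about (290,243). The top view shows the tray and pad at (253,189), and the mount at (332,200) with the brass bar near (352,180). Pad candidates: the dark block in the tray (253,187) and the small brown block at (126,185). I choose the one in the tray, since it is larger and stands in the tray's groove. Next is a close crop to check.

```bash
python3 - <<'E'
import cv2,numpy as np
a=cv2.imread("pics/top0.png")
c=cv2.resize(a[160:240,222:382],None,fx=5,fy=5,interpolation=cv2.INTER_CUBIC)
c=np.clip(c.astype(float)*1.6+15,0,255).astype('uint8')
cv2.imwrite("pics/c1.png",c)
E
```

```text
(no output)
```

View pics/c1.png

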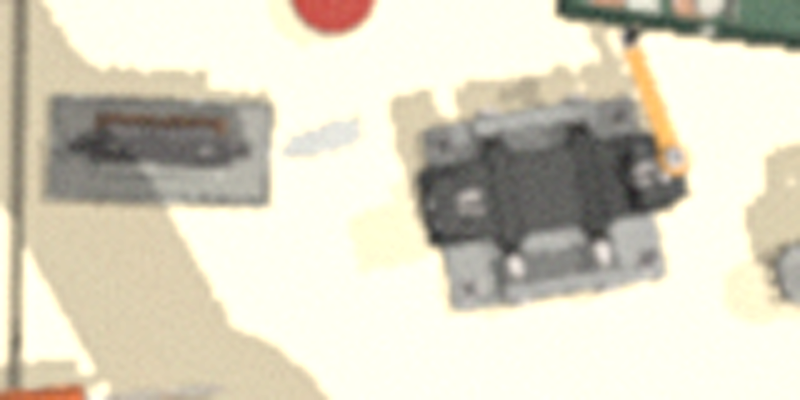

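The crop shows the pad at crop (165,140) with its brown lining towards +x. The bracket is at (550,185), with the spring clips and grooves visible at about (470,203) and (650,175). The keeper runs from its bolt at (672,160) to its stud at (630,35). The mount is yawed about +9°. I'll move the arm away to get both views clear.

```bash
cat > h.py <<'E'
from cell import manip
import cv2,numpy as np
from scipy.spatial.transform import Rotation as R
def ray(n,u,v):
    i=manip.camera_info(n);V=np.array(i["view"]);K=np.array(i["mtx"])
    d=np.linalg.inv(K)@[u,v,1];d=V[:3,:3].T@(d*[1,-1,-1]);return -V[:3,:3].T@V[:3,3],d
def onz(n,u,v,z):
    o,d=ray(n,u,v);return o+d*(z-o[2])/d[2]
def proj(n,p):
    i=manip.camera_info(n);V=np.array(i["view"]);c=V[:3,:3]@p+V[:3,3];q=np.array(i["mtx"])@(c*[1,-1,-1]);return q[:2]/q[2]
def down(th):  # tool x down, tool y (jaw) at angle th from world x
    y=np.array([np.cos(th),np.sin(th),0]);x=np.array([0,0,-1.]);return R.from_matrix(np.c_[x,y,np.cross(x,y)]).as_rotvec()
def avg(n,k=6): return np.mean([manip.snapshot(n).astype(float) for _ in range(k)],0)
def st(msg=""):
    s=manip.read_state();print(msg,"t%.1f"%s["t"],"p",np.round(s["tcp_pos"],4),"F",np.round(s["force"],1),"M",np.round(s["moment"],2),"w%.4f"%s["gripper_width"]);return s
E
python3 - <<'E'
from h import *
print({k:v for k,v in manip.camera_info("top").items() if k not in("mtx","view")})
s=manip.read_state();p=s["tcp_pos"]
manip.line_to([p[0],p[1],.53],velocity=.2)
j=list(manip.read_state()["joints"]);j[0]-=2.0
manip.goto_joints(j);st()
t=avg("top");sd=avg("side");np.save("t.npy",t);np.save("s.npy",sd)
f=lambda a,k:np.clip(cv2.resize(a,None,fx=k,fy=k,interpolation=cv2.INTER_CUBIC)*1.6+15,0,255).astype('uint8')
c=f(t[155:230,300:380],10);c=c[:600]
cv2.imwrite("pics/c2.png",c)
for nm,p in [("tray",(.53,.15,.03)),("mount",(.5,-.11,.05))]: print(nm,proj("side",np.array(p)),proj("top",np.array(p)))
u,v=proj("side",np.array((.51,.02,.05))).astype(int)
cv2.imwrite("pics/s2.png",f(sd[v-60:v+60,u-80:u+80],5));print(u-80,v-60)
E
```

```text
{}Traceback (most recent call last):
  File "<stdin>", line 6, in <module>
cell.Unreachable: the arm cannot take that pose within its joint ranges
```

```bash
cat > look.py <<'E'
from h import *
st()
for P in [(.42,-.38,.5),(.38,-.32,.45),(.35,-.3,.5)]:
    q=[manip.solve_ik(P,down(a)) for a in (0,np.pi/2,-np.pi/2,np.pi)]
    print(P,[None if x is None else np.round(x,2) for x in q])
q=[manip.solve_ik((.53,.15,.2),down(a)) for a in (0,np.pi)]+[manip.solve_ik((.5,-.11,.3),down(a)) for a in (.155,.155+np.pi)]
print([None if x is None else np.round(x,2) for x in q])
E
python3 look.py
```

```text
t0.9 p [0.187  0.6219 0.5286] F [ 0.3 -0.2  0.5] M [0.01 0.03 0.02] w0.0918
(0.42, -0.38, 0.5) [array([-0.2 ,  0.45,  1.2 ,  1.69, -0.43,  1.31,  1.08]), array([-0.07,  0.35,  0.98,  1.68, -0.3 ,  1.27,  2.54]), array([-0.21,  0.47,  1.24,  1.69, -0.45,  1.32, -0.46]), array([-0.26,  0.55,  1.37,  1.69, -0.55,  1.36, -1.94])]
(0.38, -0.32, 0.45) [array([-0.37,  0.3 ,  1.22,  1.91, -0.31,  1.14,  0.97]), array([-0.27,  0.24,  1.06,  1.91, -0.24,  1.12,  2.46]), array([-0.35,  0.29,  1.19,  1.91, -0.3 ,  1.14, -0.62]), array([-0.44,  0.41,  1.38,  1.91, -0.44,  1.18, -2.05])]
(0.35, -0.3, 0.5) [array([-0.49,  0.04,  1.18,  1.92, -0.04,  1.21,  0.71]), array([-0.42,  0.03,  1.12,  1.92, -0.03,  1.21,  2.27]), array([-0.41,  0.03,  1.1 ,  1.92, -0.03,  1.21, -0.87]), array([-0.67,  0.07,  1.4 ,  1.92, -0.07,  1.21, -2.39])]
[array([-0.31,  0.58, -0.02,  1.94,  0.02,  0.62, -0.34]), array([ 0.02,  0.63, -0.44,  1.93,  0.41,  0.67,  2.47]), array([-0.16,  0.38,  0.39,  2.01, -0.2 ,  0.79,  0.5 ]), array([-0.78,  0.85,  1.36,  2.02, -0.95,  1.12, -1.97])]
```

```bash
cat > look.py <<'E'
from h import *
manip.goto((.4,-.36,.5),down(0.1));st()
t=avg("top");sd=avg("side");np.save("t.npy",t);np.save("s.npy",sd)
f=lambda a,k:np.clip(cv2.resize(a,None,fx=k,fy=k,interpolation=cv2.INTER_CUBIC)*1.6+15,0,255).astype('uint8')
cv2.imwrite("pics/c2.png",f(t[165:225,300:380],10))
for nm,p in [("tray",(.53,.15,.03)),("mount",(.5,-.11,.05))]: print(nm,proj("side",np.array(p)),proj("top",np.array(p)))
u,v=proj("side",np.array((.51,.02,.05))).astype(int)
cv2.imwrite("pics/s2.png",f(sd[v-60:v+60,u-80:u+80],5));print(u-80,v-60)
E
python3 look.py
```

```text
t4.4 p [ 0.4007 -0.3594  0.4998] F [ 0.4 -0.4  0.5] M [-0.09  0.    0.01] w0.0918
tray [258.65884    208.51809405] [254.88045791 190.49040717]
mount [294.00217969 176.06254042] [331.99951579 198.60904574]
198 129
```

View pics/c2.png

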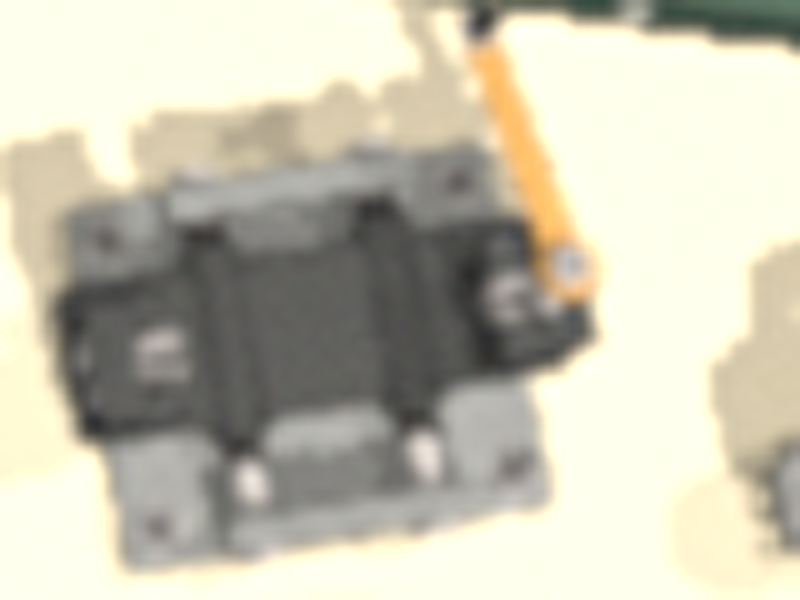

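View pics/s2.png

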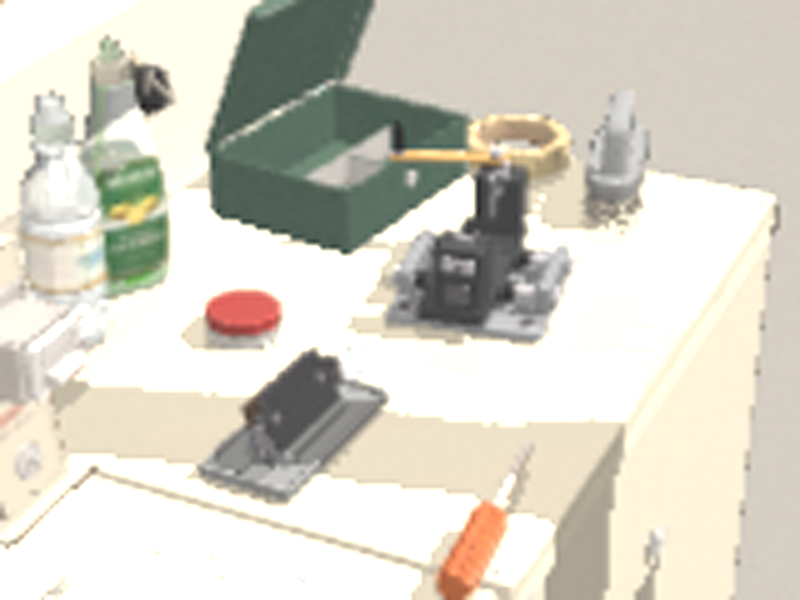

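c2 (origin 300,165, ×10) shows the left groove clip at (160,352), the right clip at (510,295), the bolt at (570,262) and the stud at (482,18). The mount edges give a yaw of about 9.3°. s2 (origin 198,129, ×5) shows the pad upright in the tray at (300,400), the bolt at (497,155) and the left clip at (458,265).

```bash
cat > meas.py <<'E'
from h import *
T=lambda x,y:((x+.5)/10-.5+300,(y+.5)/10-.5+165)
S=lambda x,y:((x+.5)/5-.5+198,(y+.5)/5-.5+129)
def tri(a,b):
    (o,d),(p,e)=ray("top",*a),ray("side",*b);d/=np.linalg.norm(d);e/=np.linalg.norm(e)
    k=np.linalg.lstsq(np.c_[d,-e],p-o,rcond=None)[0];A,B=o+d*k[0],p+e*k[1];return np.round((A+B)/2,4),np.round((A-B)*1e3,1)
cl=onz("top",*T(160,352),.078);cr=onz("top",*T(510,295),.078);b=onz("top",*T(570,262),.09);sd=onz("top",*T(482,18),.114)
print("clips",cl,cr,"dist",np.linalg.norm(cl-cr),"yaw",np.degrees(np.arctan2(-(cl-cr)[0],(cl-cr)[1])))
print("bolt",b,"stud",sd,np.linalg.norm((sd-b)[:2]),"ang",np.degrees(np.arctan2((sd-b)[1],(sd-b)[0])))
print("tri bolt",*tri(T(570,262),S(497,155)),"clip",*tri(T(160,352),S(458,265)),"stud",*tri(T(482,18),S(398,130)))
for c in[(125,565),(548,495),(70,215),(485,150)]: print("mount corner",np.round(onz("top",*T(*c),.008),4))
t=np.load("t.npy");x0,y0=222,170;c=cv2.resize(t[170:210,222:282],None,fx=10,fy=10,interpolation=cv2.INTER_CUBIC)
B,G,Rr=c[...,0],c[...,1],c[...,2]
m=((Rr-B>22)&(Rr<150)).astype('uint8')
n,l,stt,ce=cv2.connectedComponentsWithStats(m)
for i in sorted(range(1,n),key=lambda i:-stt[i,4])[:2]:
    r=cv2.minAreaRect(np.argwhere(l==i)[:,::-1].astype(np.float32));bx=cv2.boxPoints(r)
    print("brown",stt[i,4],r,[np.round(onz("top",(u+.5)/10-.5+x0,(v+.5)/10-.5+y0,.05),4)[:2] for u,v in bx])
for nm,lo,hi in(("tray",60,190),("dark",0,55)):
    g=c.mean(2);m2=((g>=lo if nm!="tray" else g>=0)&(g<(hi if nm=="dark" else 130))&(c.max(2)-c.min(2)<30)).astype('uint8')
    n,l,stt,ce=cv2.connectedComponentsWithStats(m2);i=1+np.argmax(stt[1:,4]);r=cv2.minAreaRect(np.argwhere(l==i)[:,::-1].astype(np.float32));
    print(nm,r,[np.round(onz("top",(u+.5)/10-.5+x0,(v+.5)/10-.5+y0,.01 if nm=="tray" else .045),4)[:2] for u,v in cv2.boxPoints(r)])
cv2.imwrite("pics/c3.png",np.clip(c*2.2+10,0,255).astype('uint8'))
E
python3 meas.py
```

```text
clips [ 0.49284186 -0.05142721  0.078     ] [ 0.51194256 -0.16718657  0.078     ] dist 0.11732462240564877 yaw 9.369583160100051
bolt [ 0.5213356  -0.18474604  0.09      ] stud [ 0.59804939 -0.15331136  0.114     ] 0.08290442091813821 ang 22.282134124060352
tri bolt [ 0.5201 -0.1853  0.0897] [2.5 0.9 0.2] clip [ 0.4967 -0.0543  0.0513] [-1.5 -0.6 -0.1] stud [ 0.5977 -0.1542  0.1111] [1.7 0.7 0.2]
mount corner [ 0.4272 -0.0465  0.008 ]
mount corner [ 0.4515 -0.1922  0.008 ]
mount corner [ 0.5488 -0.029   0.008 ]
mount corner [ 0.5718 -0.1735  0.008 ]
brown 56356 ((318.4999694824219, 199.49996948242188), (468.99993896484375, 398.99993896484375), 0.0) [array([0.4629, 0.2331]), array([0.5991, 0.2347]), array([0.5992, 0.0752]), array([0.4631, 0.0755])]
brown 4690 ((25.14034652709961, 199.52212524414062), (13.638205528259277, 399.23541259765625), 1.1123995780944824) [array([0.4629, 0.2565]), array([0.5991, 0.2557]), array([0.599, 0.251]), array([0.4628, 0.2519])]
tray ((318.9999694824219, 199.49996948242188), (465.99993896484375, 398.99993896484375), 0.0) [array([0.4666, 0.2355]), array([0.6064, 0.2371]), array([0.6066, 0.0744]), array([0.4668, 0.0748])]
dark ((328.3331298828125, 180.20736694335938), (327.2372131347656, 101.91797637939453), 2.9273481369018555) [array([0.5233, 0.2076]), array([0.5582, 0.2062]), array([0.5526, 0.0951]), array([0.5177, 0.0969])]
```

View pics/c3.png

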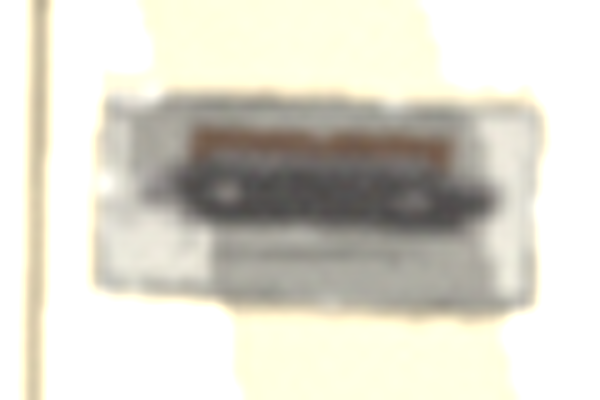

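c3 (origin 222,170, ×10) shows the brown lining top spanning u 192–447 at v≈143, and the ear tips at about (148,188) and (498,200). That gives a pad yaw of about −2°. Now pick it up.

```bash
cat > pick.py <<'E'
from h import *
P=lambda x,y:((x+.5)/10-.5+222,(y+.5)/10-.5+170)
th=-.033;X=np.array([np.cos(th),np.sin(th)])
a=onz("top",*P(319.5,143.5),.05)[:2]-.003*X; e=onz("top",*P(323,194),.038)[:2]+.006*X
print("pad centre from lining",a,"from ears",e)
c=np.array([a[0],(a[1]+e[1])/2]);z=.036+.159
manip.goto((*c,z+.09),down(th));st()
hit=manip.line_to((*c,z),velocity=.12,stop_force=8);st(hit)
manip.move_gripper(.0);st("grip")
manip.line_to((*c,z+.004),velocity=.05);st()
manip.line_to((*c,z+.11),velocity=.15);st("lift")
np.save("th.npy",th)
cv2.imwrite("pics/side3.png",cv2.resize(manip.snapshot("side")[120:250,190:350],None,fx=4,fy=4,interpolation=2))
E
python3 pick.py
```

```text
pad centre from lining [0.5467838  0.15442417] from ears [0.54019937 0.15315915]
 t7.0 p [0.5473 0.1524 0.2856] F [-0.2 -0.1  0.9] M [-0.14 -0.02  0.01] w0.0915
False t7.9 p [0.5473 0.1536 0.1955] F [0.4 0.2 0.1] M [-0.06  0.03 -0.02] w0.0917
grip t9.1 p [0.5406 0.1538 0.1936] F [-19.8  -0.5  17.9] M [-0.11  5.02 -0.06] w0.0183
 t9.4 p [0.5465 0.1538 0.1988] F [ 0.5 -0.2 -1.5] M [-0.06 -0.04  0.  ] w0.0178
lift t10.2 p [0.5463 0.1539 0.3043] F [-0.3 -0.2 -2. ] M [-0.11  0.05 -0.04] w0.0180
```

View pics/side3.png

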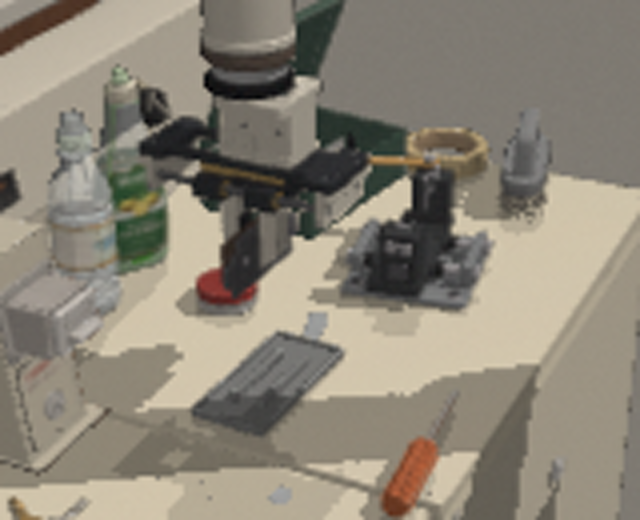

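The pad is held upright, lining away from the robot, and the tray at (265,380) is empty. The grip pulled the TCP to x≈0.5406, which agrees with the ear estimate. The groove midpoint plus 6 mm puts the seat centre at (0.5083, −0.1083). The bolt, clips and mount outline agree on that to about 1 mm. Next: approach and feel.

```bash
cat >> h.py <<'E'
TH=.163;BX=np.array([np.cos(TH),np.sin(TH)]);BY=np.array([-np.sin(TH),np.cos(TH)]);C=np.array([.5083,-.1083])
def at(dx,dy,z): return (*(C+dx*1e-3*BX+dy*1e-3*BY),z)
def feel(dx,dy,z,v,f):
    hit=manip.line_to(at(dx,dy,z),velocity=v,stop_force=f);s=manip.read_state();p=s["tcp_pos"]
    r=p[:2]-C;print(hit,"t%.1f"%s["t"],"bx,by %.1f %.1f"%(r@BX*1e3,r@BY*1e3),"z%.4f"%p[2],"F(b) %.1f %.1f %.1f"%(s["force"][:2]@BX,s["force"][:2]@BY,s["force"][2]),"M",np.round(s["moment"],2));return hit,p[2]
E
python3 - <<'E'
from h import *
p=manip.read_state()["tcp_pos"]
manip.line_to((p[0],p[1],.33),velocity=.2)
manip.goto(at(0,0,.30),down(TH));st()
feel(0,0,.265,.08,6)
feel(0,0,.244,.02,5)
E
```

```text
t11.6 p [ 0.5088 -0.107   0.2996] F [ 0.4  0.4 -1.5] M [-0.09  0.05  0.03] w0.0175
False t12.2 bx,by -0.1 -0.1 z0.2646 F(b) -0.7 -0.2 -2.0 M [-0.05  0.05 -0.03]
True t12.9 bx,by -0.7 -0.1 z0.2518 F(b) 0.8 -1.8 -1.2 M [-0.32 -0.19  0.01]
```

```bash
python3 - <<'E'
from h import *
feel(0,0,.2475,.015,8)
manip.hold(.1);st()
E
```

```text
False t13.3 bx,by -0.4 -0.2 z0.2473 F(b) -1.8 -1.9 0.4 M [-0.5   0.45  0.21]
 t13.4 p [ 0.508  -0.1085  0.2473] F [-1.4 -3.1 -0.4] M [-0.6   0.49  0.15] w0.0176
```

```bash
python3 - <<'E'
from h import *
h,z=feel(0,-.8,.243,.02,10)
if not h:
    h,z=feel(0,-.8,.232,.02,14)
manip.hold(.1);st()
E
```

```text
True t13.7 bx,by -0.3 -0.6 z0.2439 F(b) 1.7 0.5 -2.2 M [-0.08 -0.41  0.1 ]
 t13.8 p [ 0.508  -0.1089  0.2439] F [ 3.2  0.8 -1.7] M [ 0.01 -0.57  0.09] w0.0174
```

```bash
python3 - <<'E'
from h import *
for z in(.240,.236,.231,.226,.222):
    h,zz=feel(0,-.8,z,.02,16)
    if h: break
E
```

```text
False t14.1 bx,by 0.1 -0.8 z0.2402 F(b) 0.0 0.5 2.9 M [-0.06  0.17  0.1 ]
False t14.5 bx,by 0.1 -0.8 z0.2360 F(b) -0.3 -1.0 1.9 M [-0.09 -0.13  0.11]
False t14.9 bx,by 0.1 -0.8 z0.2309 F(b) 1.2 -0.7 -1.2 M [-0.16 -0.3   0.17]
False t15.3 bx,by 0.1 -0.8 z0.2259 F(b) 2.1 -0.8 -0.8 M [-0.17 -0.39  0.19]
False t15.6 bx,by 0.0 -0.6 z0.2215 F(b) 3.8 -2.8 -6.2 M [-0.17 -0.75  0.07]
```

```bash
python3 - <<'E'
from h import *
for z in(.2195,.2175,.2155):
    h,zz=feel(0,-.8,z,.015,15)
    if h: break
manip.hold(.1);st()
E
```

```text
True t15.8 bx,by -0.1 -0.7 z0.2197 F(b) -0.8 1.0 6.2 M [-0.25  0.25  0.03]
 t15.9 p [ 0.5083 -0.109   0.2197] F [-1.4  0.9  6.3] M [-0.19  0.24  0.03] w0.0180
```

```bash
python3 - <<'E'
from h import *
feel(0,-.7,.2185,.01,9);manip.hold(.2);st("press")
s=manip.read_state()["tcp_pos"]
manip.move_gripper(.045);st("open")
manip.line_to((s[0],s[1],.30),velocity=.12);st()
# keep clear of cameras: retreat towards robot
manip.goto((.36,-.30,.45),down(TH));st()
cv2.imwrite("pics/side4.png",cv2.resize(manip.snapshot("side")[140:210,250:340],None,fx=7,fy=7,interpolation=2))
t=avg("top",3);np.save("t2.npy",t)
cv2.imwrite("pics/top4.png",np.clip(cv2.resize(t[165:225,300:380],None,fx=10,fy=10,interpolation=2)*1.6+15,0,255).astype('uint8'))
E
```

```text
False t16.2 bx,by -0.1 -0.8 z0.2197 F(b) -2.3 2.7 14.3 M [0.04 0.71 0.06]
press t16.4 p [ 0.5083 -0.1092  0.2197] F [-3.5  1.7 13.4] M [0.   0.75 0.04] w0.0180
open t17.1 p [ 0.5084 -0.109   0.2184] F [-0.4  1.2 -0.8] M [-0.11  0.04 -0.03] w0.0448
 t17.9 p [ 0.508  -0.1088  0.2996] F [ 0.9  0.9 -0. ] M [-0.15  0.01  0.05] w0.0450
 t19.0 p [ 0.3611 -0.2986  0.4493] F [ 0.5  0.7 -1. ] M [-0.1   0.05 -0.04] w0.0452
```

View pics/side4.png

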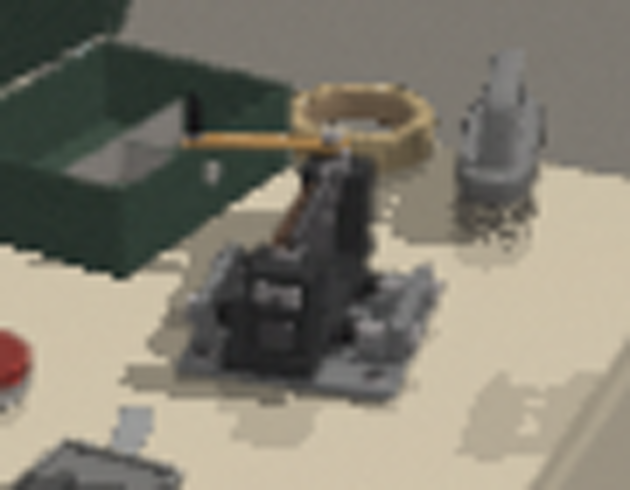

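View pics/top4.png

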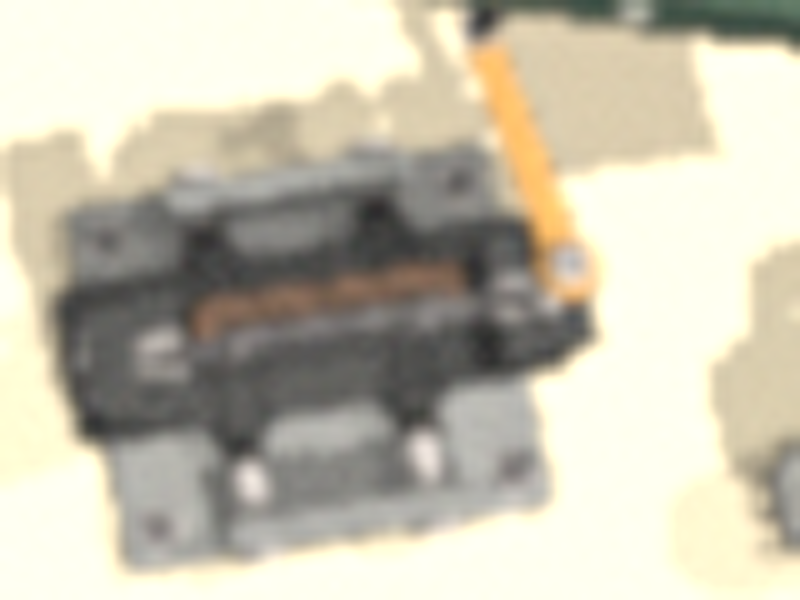

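side4 and top4 show the pad seated: both ears down between the clips, the top level and the lining (330,295 in top4) facing away from the robot. The keeper hasn't moved. Before pushing the stud I'll check its clearance to the green box.

```bash
python3 - <<'E'
from h import *
S=lambda x,y:((x+.5)/5-.5+198,(y+.5)/5-.5+129);T=lambda x,y:((x+.5)/10-.5+300,(y+.5)/10-.5+165)
b=onz("side",*S(348,250),0);o,d=ray("side",*S(350,180))
k=((b-o)[:2]@d[:2])/(d[:2]@d[:2]);h=(o+k*d)[2];print("box near corner",b,"height",h)
for px in[(372,0),(630,20),(798,45)]: print(onz("top",*T(*px),h))
bolt=np.array([.5207,-.185])
for f in(22,40,60,80,99):
    r=np.radians(f);s=bolt+.084*np.array([np.cos(r),np.sin(r)]);n=np.array([-np.sin(r),np.cos(r)])
    for th in(r,r-np.pi):
        q=manip.solve_ik((*(s-.0145*n),.274),down(th));print(f,np.round(s,3),None if q is None else np.round(q,2))
E
```

```text
box near corner [ 0.63385739 -0.13067073  0.        ] height 0.0672798908728145
[ 0.61315899 -0.12549545  0.06727989]
[ 0.60637942 -0.21177236  0.06727989]
[ 0.59789452 -0.26770811  0.06727989]
22 [ 0.599 -0.154] [-0.37  0.75  0.87  1.75 -0.68  0.98  1.15]
22 [ 0.599 -0.154] [-0.58  1.12  1.38  1.75 -1.15  1.32 -1.69]
40 [ 0.585 -0.131] [-0.38  0.69  0.79  1.78 -0.6   0.93  1.38]
40 [ 0.585 -0.131] [-0.63  1.06  1.34  1.79 -1.1   1.26 -1.42]
60 [ 0.563 -0.112] [-0.37  0.62  0.71  1.84 -0.52  0.87  1.64]
60 [ 0.563 -0.112] [-0.67  0.97  1.28  1.85 -1.03  1.17 -1.12]
80 [ 0.535 -0.102] [-0.35  0.55  0.63  1.91 -0.43  0.82  1.91]
80 [ 0.535 -0.102] [-0.7   0.87  1.22  1.92 -0.95  1.08 -0.81]
99 [ 0.508 -0.102] [-0.33  0.49  0.58  1.98 -0.38  0.78  2.2 ]
99 [ 0.508 -0.102] [-0.7   0.77  1.16  1.99 -0.87  0.99 -0.52]
```

```bash
cat > keep.py <<'E'
from h import *
bolt=np.array([.5207,-.185])
def tool(f,gap,z=.274):
    r=np.radians(f);return (*(bolt+.084*np.array([np.cos(r),np.sin(r)])-(.0145+gap)*np.array([-np.sin(r),np.cos(r)])),z),down(r)
manip.move_gripper(0)
p,o=tool(22,.013,.36);manip.goto(p,o)
p,o=tool(22,.013);print(manip.line_to(p,velocity=.12,stop_force=6));st("down")
for f in (22,32,42,52,62,72,82,90):
    p,o=tool(f,0);h=manip.line_to(p,frame=o,velocity=.08,stop_force=8);s=st((f,h))
    if h: break
else:
    for f in range(92,105,1):
        p,o=tool(f,0);h=manip.line_to(p,frame=o,velocity=.03,stop_force=4);s=st((f,h))
        if h: break
E
python3 keep.py
```

```text
True
down t21.8 p [ 0.607  -0.1786  0.2871] F [-2.3  0.3 -0.6] M [-0.05  0.35  0.09] w0.0002
(22, False) t22.1 p [ 0.6041 -0.1661  0.2737] F [0.3 0.2 0.7] M [-0.1   0.01  0.04] w0.0004
(32, False) t22.5 p [ 0.6    -0.1526  0.2745] F [ 0.2 -0.2 -0.8] M [-0.03  0.03  0.03] w0.0007
(42, False) t22.8 p [ 0.593  -0.1399  0.2743] F [ 0.7 -0.  -0.1] M [ 0.01  0.01 -0.02] w0.0007
(52, False) t23.1 p [ 0.5841 -0.1282  0.2742] F [-0.3  0.1 -0.2] M [-0.07 -0.04  0.04] w0.0002
(62, False) t23.5 p [ 0.5732 -0.1181  0.2742] F [0.1 0.8 0.1] M [-0.05  0.03 -0.  ] w0.0005
(72, False) t23.8 p [ 0.5608 -0.1101  0.2741] F [ 0.3 -0.1  1. ] M [-0.03 -0.   -0.02] w0.0006
(82, False) t24.1 p [ 0.5471 -0.1043  0.2741] F [-0.1 -0.9 -0.1] M [-0.03  0.02 -0.03] w0.0005
(90, False) t24.4 p [ 0.5356 -0.1013  0.2741] F [0.7 0.  1.1] M [ 0.07  0.02 -0.01] w0.0004
(92, False) t24.7 p [ 0.5327 -0.1008  0.2741] F [0.6 0.5 0.7] M [-0.03 -0.02 -0.07] w0.0004
(93, False) t24.9 p [ 0.5309 -0.1004  0.274 ] F [0.7 0.5 0.2] M [-0.05 -0.06 -0.  ] w0.0004
(94, False) t25.2 p [ 0.5292 -0.1003  0.274 ] F [0.5 0.1 1.1] M [-0.05 -
[... 268 characters left out ...]
.3] M [ 0.01 -0.04  0.01] w0.0007
(98, False) t26.2 p [ 0.5232 -0.0998  0.274 ] F [-0.  -0.5 -0. ] M [ 0.01 -0.04  0.01] w0.0006
(99, False) t26.4 p [ 0.5218 -0.0998  0.274 ] F [0.2 0.5 0.5] M [-0.02  0.04 -0.  ] w0.0003
(100, False) t26.7 p [ 0.5205 -0.0997  0.2741] F [ 1.   0.7 -1.3] M [ 0.04 -0.26 -0.01] w0.0002
(101, False) t26.9 p [ 0.5196 -0.0996  0.2743] F [ 5.2  0.6 -2. ] M [ 0.17 -1.01  0.01] w0.0003
(102, False) t27.2 p [ 0.5179 -0.0998  0.2742] F [ 4.3  1.1 -1.5] M [ 0.25 -1.07  0.02] w0.0003
(103, False) t27.4 p [ 0.5162 -0.0999  0.2742] F [ 4.3  0.1 -1.1] M [ 0.22 -0.98  0.01] w0.0004
(104, False) t27.7 p [ 0.5146 -0.1     0.2741] F [ 4.2  1.  -0.5] M [ 0.21 -0.97  0.03] w0.0003
```

```bash
python3 - <<'E'
from h import *
p=manip.read_state()["tcp_pos"]
manip.line_to((p[0]+.02,p[1]+.003,p[2]),velocity=.1);p=manip.read_state()["tcp_pos"]
manip.line_to((p[0],p[1],.40),velocity=.2)
manip.goto((.36,-.30,.45),down(TH));st()
t=avg("top",3)
a=np.clip(cv2.resize(t[165:225,300:380],None,fx=8,fy=8,interpolation=2)*1.6+15,0,255).astype('uint8')
b=cv2.resize(manip.snapshot("side")[130:220,240:345],(560,480),interpolation=2)
cv2.imwrite("pics/top5.png",a[:480]);cv2.imwrite("pics/side5.png",b)
E
```

```text
t29.9 p [ 0.3607 -0.2991  0.4494] F [0.2 0.4 0.4] M [-0.11  0.02  0.01] w0.0003
```

View pics/top5.png

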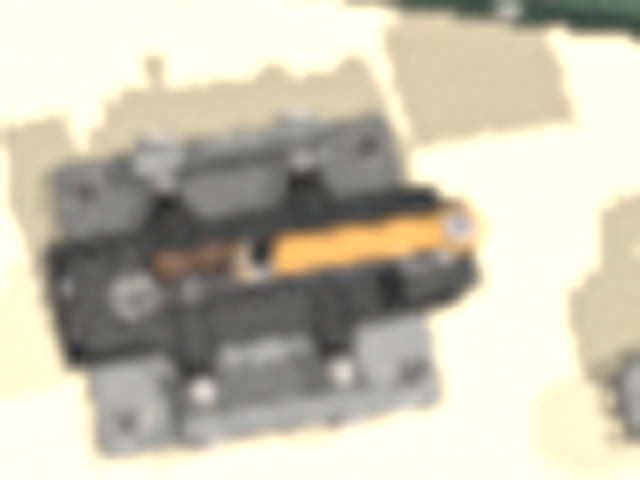

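View pics/side5.png

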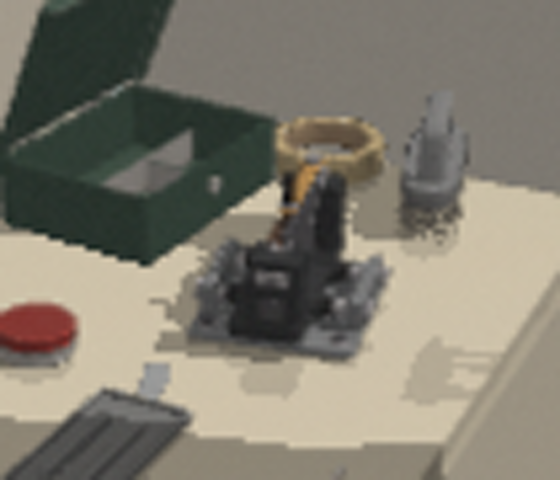

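top5 shows the brass bar from its bolt (458,223) to its free end (238,262), parallel to the bracket's y axis and lying over the seated pad. side5 agrees, and the other things are where they were. Handing in.

```bash
python3 -c "
from h import *
manip.job_done();st()"
```

```text
the job is handed in; nothing more can be done
the job is handed in; nothing more can be done
```

The pad is in the bracket with its lining facing away from the robot, the keeper is closed over it, and the job is handed in at about 30 s of the 72 s limit.

**Pad:** I felt it down through the spring clips. It stopped at the predicted height (TCP z 0.2197 m, expected 0.2196 m) and did not go lower under about 14 N of push. It looked level in both views.

**Keeper:** I pushed the stud round until a steady push of about 4–5 N built up, which I took as the stop. In the last top picture the bar runs at about 10.0°, against 9.4° for the mount's axis. That difference is within pixel error, but I had no joint reading to confirm it.

**What disagreed or went off plan:**
- **Pad position:** the first estimate, taken from the lining, was about 6 mm off in x. The grip dragged the arm sideways with about 20 N until it lifted clear. The ear estimate was the right one.
- **Bracket moved:** after the keeper met its stop, my last small steps slid the floating bracket about 5 mm towards −x.
- **Early stop:** a force stop tripped while I was lowering towards the stud, before reaching full depth. The contact looked like nothing and the next move finished the descent.

I saw no bystander displaced in the final views, but I did not measure their positions.

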